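# Hang the red forks level on the balance rack

## Task

Hang the two red steel forks (not the bare aluminium one) astride the pivoting bar of the balance rack, first one at one end and then the other at the opposite end, each between its pair of yellow collars, so that the bar hangs level in the end.

Things in the scene. Friction and masses are not known exactly. Their poses are not given: they have to be found in the camera images.
- fork_a: Red-painted steel fork: upside-down U on two feet, about 0.45 kg. Origin: under its middle at foot level; z up, x from leg to leg, y through its thickness; half a turn looks the same. Grip lug on top: 30 mm in x, 18 mm in y, 92 to 134 mm above the origin. Crossbar below it: 72 mm in x, 22 mm in y, 80 to 92 mm up. Legs: clear gap 52 mm in x. Feet: 84 mm over all in x, 34 mm in y.
- fork_b: The second red fork, same shape, size and (nearly) weight as fork_a, same origin and axes. Braces under the crossbar narrow the 52 mm gap to a notch about 24 mm wide that centres itself on the bar; the crossbar's underside, 80 mm above the origin, rests on the bar.
- seat_left (a point): Top of the 16 mm round bar at its left (+y) hanging place, midway between two yellow collars (26 mm diameter, 8 wide, 38 mm clear between). x across the bar, y along it, z up, tilting with the bar. 130 mm from the pivot at mid-bar and 8 mm above the pivot's height; 150 mm above the table when level. Bar 350 mm long on a grey stand (162 mm high, 34 mm along the bar).
- seat_right (a point): The same at the bar's right (-y) end, 260 mm from the left one. The bar seesaws about its middle. A soft damped spring (1.2 N m/rad) levels it when empty; one fork alone sinks its end slowly to a stop at 15 degrees (33 mm lower, other end 33 mm higher); a fork at each end brings it level again.

How it is judged:
By the outcome, as a careful person would: the job done as asked, in the order asked, and still so for the second after the job is handed in, with the robot touching nothing.
It also fails if it takes over 66 s, if anything falls off the work surface, if the arm or the gripper's body presses on something with over 40 N, if the wrist force passes 120 N, or if a joint passes its speed limit or range.

## Robot

A 6-joint arm with a two-finger parallel gripper is mounted at the origin on the work surface. World frame = base frame: x ahead of the robot, y to its left, z up, the work surface at z = 0. Lengths are in mm, angles in degrees, forces in N, time in s.
With the tool pointing down it reaches from about 300 to 850 mm from the base axis. Payload 4.2 kg.
Tool frame: the origin (TCP) lies on the centre line of the jaws, within the pads' length; the fingertips stand 14 mm ahead of it and the grasp point (between the pads) lies 5 mm behind it; x points along the fingers, y is the direction in which the jaws open and shut, and the axes are right-handed (so a half turn about x gives the same grasp; the last joint's range is limited). The gripper opens to 91 mm and grips with 3 to 60 N. Pads are 32 mm wide; open, the fingers measure 118 mm over their backs; the gripper's body (76 mm by 178 mm) begins 60 mm behind the grasp point.
Start: joints at [-75.63, 18.312, 89.639, -0, 72.044, -1.146], TCP at [153.816, -554.06, 227.976] pointing down, gripper open.
Joint ranges: [-177.97, 177.97], [-48.28, 115.42], [12.27, 149.76], [-77.06, 257.06], [2.81, 150.46], [-146.56, 146.56]. Speed limits (degrees/s): [147.25, 147.25, 180, 180, 180, 180].

## Interface

Orientations are given as [roll, pitch, yaw] about the fixed x, y, z axes, in that order (R = Rz(yaw) Ry(pitch) Rx(roll)).
In Python, from workcell import readout, optics, env gives the robot as it stands.
- The arm moves only by the shell command python3 -m creep 'ROWS' [OPENING] [FORCE]. ROWS is JSON, a list of rows, each an object with "translation": the shift along the world's x, y, z in cm, a list of three; "delta_rot": the turn, a rotation vector about the world's x, y, z in rad, a list of three. In form: [{"translation": [dx, dy, dz], "delta_rot": [rx, ry, rz]}, ...]. A call has 1 to 5 rows; each row shifts and turns the commanded pose from where the row before left it; what a row does not reach is not made up. A row lasts 1/12 s, in which the tool goes at most 41.7 mm and 7.16 degrees, less where a joint would pass 70% of its speed; a pose out of reach is approached as far as the arm can. A call with a gripper value outside its range is refused whole. OPENING is the gripper's target within -1 to 1 (fully open at 1, half-way at 0, shut at -1), set as the call begins (- or left out, the last holds). The fingers move at their own pace and stop on an object; FORCE is the grip in N (left out, the last holds). Time passes only in rows, so rows that do not move let the fingers close. It gives the time, the measured TCP pose, the force and the opening at its end, in the units of the state.
- readout.state(): the state, without advancing time (a new reading comes with each control period).
- optics.grab_frame(name): name is "scene" or "top" or "wrist"; returns (picture, depth): 480x640x3 uint8, red, green, blue; 480x640 float32, mm along the optical axis (not along the pixel's ray), 0 where there is no reading.
- optics.camera_params(name): a dict with "mtx" (3x3 intrinsics, pixels), "R" (3x3) and "t" (3): a world point X has camera coordinates R X + t. Camera axes: x right, y down, z forward; pixel columns grow to the right and rows downward; lengths in mm; the calibration is good to about 2 mm. A picture is of the moment at which its call begins: read the wrist's pose just before it. camera_params takes no time and is no camera call; for the wrist camera it gives the pose at the moment of the call.
- env.job_done(): hands the job in, once; it reports no verdict.
The state is a dict: "time_s": time; "qpos": joint angles; "qvel": joint speeds; "effort": joint torques, N m; "ee_pos": TCP position; "ee_rot": TCP orientation; "force": force on the tool from outside, world axes, zero at the start; "torque": the same for the moment, N m; "gripper_width": finger opening in mm.
Only numpy, scipy, OpenCV 4.12 (cv2) and the standard library are available. Lean on these libraries where they do the work, as an engineer would, in place of code of your own. Each camera call takes 0.05 s, during which the arm holds its last target.

## Working session

There is one attempt and no reset: what is moved stays moved. The work goes in short steps, Python scripts to look and compute and a shell command to move; the robot and the scene stay as the last step left them, time stands still between calls to the robot, and variables do not carry over. Pictures are saved under pics/ and viewed, and the job is handed in when it is done.

```bash
ls; mkdir -p pics; python3 - <<'E'
from workcell import readout, optics, env
import cv2
print(readout.state())
for n in ("scene","top"):
    p,d=optics.grab_frame(n); cv2.imwrite(f"pics/{n}0.png",p[:,:,::-1])
    import numpy as np; np.savez(f"pics/{n}0.npz",p=p,d=d,**optics.camera_params(n))
    c=optics.camera_params(n);print(n,c)
E
```

```text
pics
{'time_s': 0.0, 'qpos': array([-7.56326926e+01,  1.83499550e+01,  8.97092108e+01, -7.69479815e-04,
        7.20420790e+01, -1.14667771e+00]), 'qvel': array([-0.01833048, -0.02361441,  0.04549849, -0.07915319,  0.00104321,
       -0.04327281]), 'effort': array([-2.67892086e-03, -4.12458980e+01, -2.31973118e+01,  7.25192553e-02,
        4.57534462e-02, -1.36464464e-04]), 'ee_pos': array([ 153.66324215, -553.57088983,  227.11815132]), 'ee_rot': array([-90.73267749,  89.89875265, 104.78154549]), 'force': array([ 0.1221197 ,  0.96863133, -0.03854578]), 'torque': array([-0.02220666,  0.01220315,  0.03732676]), 'gripper_width': 91.28804691311672}
scene {'mtx': array([[449.10386453,   0.        , 319.00957857],
       [  0.        , 449.10386453, 232.23549592],
       [  0.        ,   0.        ,   1.        ]]), 'R': array([[-0.49422045,  0.86931708,  0.0058276 ],
       [ 0.67380454,  0.38728698, -0.62928231],
       [-0.54930281, -0.30707753, -0.77715495]]), 't': array([ 299.53345473, -287.58942248, 1195.64744389])}
top {'mtx': array([[476.17272585,   0.        , 315.41602546],
       [  0.        , 476.17272585, 243.13369044],
       [  0.        ,   0.        ,   1.        ]]), 'R': array([[ 0.02763604, -0.99906211, -0.033334  ],
       [-0.98439557, -0.02140264, -0.17466333],
       [ 0.17378608,  0.03764084, -0.9840638 ]]), 't': array([  1.0871478 , 540.47646983, 895.33261326])}
```

View pics/scene0.png

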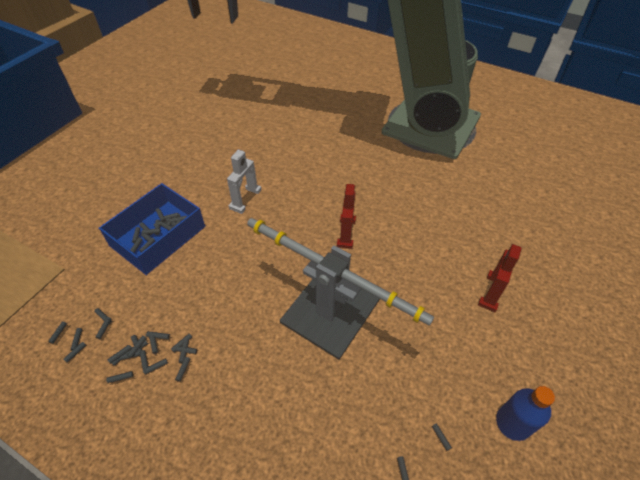

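View pics/top0.png

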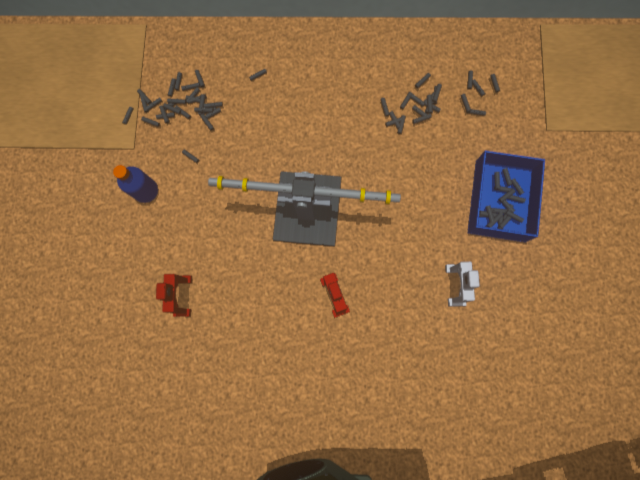

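The top view shows red forks at about (175,295) and (335,295), and the aluminium one at (463,285). The bar runs from (210,182) to (400,198), with collars near (220,183), (245,185), (363,195) and (389,197). Next I'll measure them in 3D.

```bash
cat > h.py <<'E'
import numpy as np, cv2
def cloud(p,d,c):
    K,R,t=c["mtx"],c["R"],c["t"]
    v,u=np.mgrid[:480,:640]; ok=d>0
    P=np.stack([(u-K[0,2])/K[0,0]*d,(v-K[1,2])/K[1,1]*d,d],-1)
    return (P-t)@R, ok
def masks(p):
    h=cv2.cvtColor(p,cv2.COLOR_RGB2HSV); H,S,V=h[...,0],h[...,1],h[...,2]
    red=((H<6)|(H>174))&(S>170)&(V>60)
    yel=(H>22)&(H<33)&(S>180)&(V>120)
    return red,yel
def blobs(m,mn=6):
    n,l,s,c=cv2.connectedComponentsWithStats(m.astype(np.uint8),connectivity=8)
    return [(l==i,s[i],c[i]) for i in range(1,n) if s[i,4]>=mn]
E
python3 - <<'E'
from h import *
np.set_printoptions(precision=1,suppress=True)
for n in("scene","top"):
    z=np.load(f"pics/{n}0.npz");X,ok=cloud(z["p"],z["d"],z);red,yel=masks(z["p"])
    print(n)
    for m,s,c in blobs(yel&ok):
        q=X[m]; print(" Y",c,s[4],np.median(q,0),q.max(0),q.min(0))
    for m,s,c in blobs(red&ok,40):
        q=X[m]; print(" R",c,s[4],q.min(0),q.max(0))
        for lo,hi,nm in((124,142,"lug"),(78,97,"xbar"),(5,78,"leg"),(3,22,"foot")):
            k=q[(q[:,2]>lo)&(q[:,2]<hi)]
            if len(k)<5: continue
            r=cv2.minAreaRect(k[:,:2].astype(np.float32)); print("   ",nm,len(k),k.mean(0),r)
E
```

```text
scene
 Y [257.3 225. ] 48 [ 618.7 -116.9  153.6] [ 625.3 -111.9  156.8] [ 605.9 -121.   143.3]
 Y [278.6 236.9] 54 [622.2 -70.6 153.4] [629.8 -66.4 157.5] [ 513.7 -150.8    1.1]
 Y [390.9 298.3] 66 [637.4 142.1 153. ] [644.8 146.1 157.8] [624.  137.8 142.5]
 Y [418.  313.6] 68 [641.5 187.8 153.2] [648.  191.6 156.6] [628.6 184.  142.1]
 R [349.1 192.3] 118 [433.2 -35.8 112.3] [460.8 -13.4 136.6]
    lug 98 [448.4 -24.2 133.5] ((446.6175537109375, -25.89055061340332), (28.283891677856445, 15.054253578186035), 26.627206802368164)
 R [346.3 225.2] 379 [403.2 -54.    6.3] [489.4   1.9 115.2]
    xbar 142 [469.3 -15.4  90.7] ((466.96875, -15.965391159057617), (25.16158103942871, 21.3756160736084), 26.356548309326172)
    leg 215 [473.1 -14.2  33.8] ((446.6810607910156, -25.744468688964844), (81.83805847167969, 30.736764907836914), 22.871225357055664)
    foot 104 [468.9 -15.8  13.4] ((446.6810607910156, -25.744468688964844), (81.83805847167969, 30.736764907836914), 22.871225357055664)
 R [505.  269.6] 502 [396.2 268.    5.7] [472.9 296.5 137.9]
    lug 146 [438.9 285.3 133.2] ((437.456939
[... 2028 characters left out ...]
7802963256836, 21.236852645874023), 0.7338497638702393)
 R [340.  305.2] 121 [406.7 -53.1   9.8] [430.9 -22.7  95.2]
    xbar 113 [418.1 -34.9  91.1] ((418.5285949707031, -34.98833084106445), (19.789499282836914, 20.28653335571289), 22.128599166870117)
    leg 8 [412.6 -51.2  11.7] ((412.50390625, -51.40427017211914), (3.521311044692993, 6.172792434692383), 64.33480834960938)
    foot 8 [412.6 -51.2  11.7] ((412.50390625, -51.40427017211914), (3.521311044692993, 6.172792434692383), 64.33480834960938)
 R [167.9 306. ] 98 [398.6 274.6  88.2] [417.1 294.6  94.9]
    xbar 98 [407.8 284.4  91.2] ((407.65179443359375, 284.7074279785156), (18.448078155517578, 19.698528289794922), 1.837754726409912)
```

```bash
cat >> h.py <<'E'
from scipy.spatial.transform import Rotation as Ro
def tool(s):
    return Ro.from_euler("xyz",s["ee_rot"],degrees=True).as_matrix()
def delta(s,jawdeg):
    "rotvec (rad) taking tool to pointing down with jaw axis at jawdeg (mod 180)"
    R=tool(s);best=None
    for a in (jawdeg,jawdeg+180):
        a=np.radians(a);y=np.array([np.cos(a),np.sin(a),0]);x=np.array([0,0,-1.]);T=np.stack([x,y,np.cross(x,y)],1)
        r=Ro.from_matrix(T@R.T).as_rotvec()
        if best is None or np.linalg.norm(r)<np.linalg.norm(best): best=r
    return best
E
python3 - <<'E'
from h import *
from workcell import readout
s=readout.state();print(tool(s).round(3));print(delta(s,112),delta(s,112)-0,np.degrees(delta(s,112)))
E
```

```text
[[-0.     0.268 -0.964]
 [ 0.002 -0.964 -0.268]
 [-1.    -0.002 -0.   ]]
[-0.00153636 -0.00048593  0.11314852] [-0.00153636 -0.00048593  0.11314852] [-0.08802717 -0.02784151  6.48293284]
```

```bash
R='{"translation":[1.8,3.3,0],"delta_rot":[0,0,0.007]}'; python3 -m creep '[{"translation":[1.8,3.3,0],"delta_rot":[0,0,0.007]},{"translation":[1.8,3.3,0],"delta_rot":[0,0,0.007]},{"translation":[1.8,3.3,0],"delta_rot":[0,0,0.007]},{"translation":[1.8,3.3,0],"delta_rot":[0,0,0.007]},{"translation":[1.8,3.3,0],"delta_rot":[0,0,0.007]}]' 1
python3 -m creep '[{"translation":[1.8,3.3,0],"delta_rot":[0,0,0.007]},{"translation":[1.8,3.3,0],"delta_rot":[0,0,0.007]},{"translation":[1.8,3.3,0],"delta_rot":[0,0,0.007]},{"translation":[1.8,3.3,0],"delta_rot":[0,0,0.007]},{"translation":[1.8,3.3,0],"delta_rot":[0,0,0.007]}]'
python3 -m creep '[{"translation":[1.8,3.3,0],"delta_rot":[0,0,0.007]},{"translation":[1.8,3.3,0],"delta_rot":[0,0,0.007]},{"translation":[1.8,3.3,0],"delta_rot":[0,0,0.007]},{"translation":[1.8,3.3,0],"delta_rot":[0,0,0.007]},{"translation":[1.8,3.3,0],"delta_rot":[0,0,0.007]}]'
python3 -m creep '[{"translation":[0,0,0],"delta_rot":[0,0,0]},{"translation":[0,0,0],"delta_rot":[0,0,0]}]'
```

```text
time_s: 0.52
ee_pos: [244.1, -387.3, 227.6]
ee_rot: [-88.5, 90.0, 108.9]
force: [0.7, -0.5, -0.8]
gripper_width: 91.4
time_s: 0.93
ee_pos: [334.0, -222.2, 227.8]
ee_rot: [-47.3, 90.0, 152.2]
force: [1.3, -0.3, -0.4]
gripper_width: 91.1
time_s: 1.35
ee_pos: [424.0, -57.2, 227.8]
ee_rot: [14.4, 90.0, -144.0]
force: [1.1, -0.2, 0.3]
gripper_width: 91.6
time_s: 1.52
ee_pos: [424.0, -57.7, 227.6]
ee_rot: [-7.6, 89.9, -165.8]
force: [0.2, -0.4, 0.2]
gripper_width: 91.2
```

```bash
cat > w.py <<'E'
import sys
from h import *
from workcell import readout,optics
np.set_printoptions(precision=2,suppress=True)
def look(tag,n="wrist"):
    s=readout.state();c=optics.camera_params(n);p,d=optics.grab_frame(n)
    cv2.imwrite(f"pics/{tag}.png",p[:,:,::-1]); np.savez(f"pics/{tag}.npz",p=p,d=d,**c)
    X,ok=cloud(p,d,c);red,yel=masks(p)
    print("t",s["time_s"],"tcp",s["ee_pos"],"jaw",np.degrees(np.arctan2(*tool(s)[1::-1,1])),"F",s["force"],"w",s["gripper_width"])
    for m,st,cc in blobs(yel&ok,15):
        q=X[m]; print(" Y",cc,st[4],(q.max(0)+q.min(0))/2,q.max(0)[2])
    for m,st,cc in blobs(red&ok,60):
        q=X[m]; print(" R",cc,st[4],q.min(0),q.max(0))
        zt=q[:,2].max()
        k=q[q[:,2]>zt-5]
        r=cv2.minAreaRect(k[:,:2].astype(np.float32)); print("   top",zt,len(k),np.array(r[0]),np.array(r[1]),r[2])
        k=q[(q[:,2]>84)&(q[:,2]<97)]
        if len(k)>5: r=cv2.minAreaRect(k[:,:2].astype(np.float32)); print("   xbar",np.array(r[0]),np.array(r[1]),r[2])
    return s
if __name__=="__main__": look(sys.argv[1],sys.argv[2] if len(sys.argv)>2 else "wrist")
E
python3 w.py w1
```

```text
t 1.5167 tcp [424.   -57.68 227.57] jaw -68.21625153364143 F [ 0.22 -0.45  0.16] w 91.24166968051253
 R [287.55 188.93] 4046 [406.03 -56.86   5.64] [486.12   3.64 135.53]
   top 135.52550838204183 1380 [442.36 -26.78] [30.08 17.33] 22.737239837646484
   xbar [442.28 -26.9 ] [71.52 21.47] 22.1389102935791
```

View pics/w1.png

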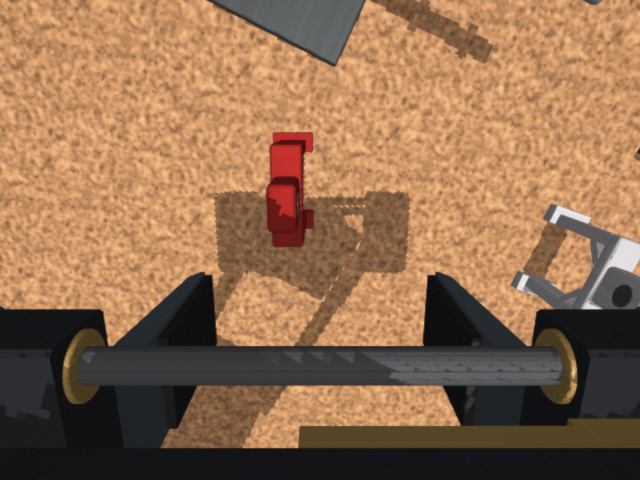

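The wrist view shows the red fork at (287,189), already parallel to the jaws, which means the grasp centre is (442.3, -26.8). I'll go over it, then down.

```bash
python3 -m creep '[{"translation":[1.83,3.08,0],"delta_rot":[0,0,0.004]},{"translation":[0,0,-2.5],"delta_rot":[0,0,0]},{"translation":[0,0,-2.5],"delta_rot":[0,0,0]},{"translation":[0,0,0],"delta_rot":[0,0,0]},{"translation":[0,0,0],"delta_rot":[0,0,0]}]' 1
python3 -m creep '[{"translation":[0,0,-2],"delta_rot":[0,0,0]},{"translation":[0,0,-2],"delta_rot":[0,0,0]},{"translation":[0,0,-1.5],"delta_rot":[0,0,0]},{"translation":[0,0,-1.0],"delta_rot":[0,0,0]},{"translation":[0,0,0],"delta_rot":[0,0,0]}]'
```

```text
time_s: 1.98
ee_pos: [440.8, -29.5, 177.4]
ee_rot: [-19.7, 89.8, -178.1]
force: [-0.0, 0.3, 0.4]
gripper_width: 91.1
time_s: 2.4
ee_pos: [441.6, -29.3, 112.8]
ee_rot: [-17.9, 89.9, -176.3]
force: [0.3, 0.2, -0.4]
gripper_width: 91.1
```

```bash
python3 -m creep '[{"translation":[0,0,0],"delta_rot":[0,0,0]},{"translation":[0,0,0],"delta_rot":[0,0,0]},{"translation":[0,0,0],"delta_rot":[0,0,0]},{"translation":[0,0,0],"delta_rot":[0,0,0]},{"translation":[0,0,0],"delta_rot":[0,0,0]}]' -1 40
python3 -m creep '[{"translation":[0,0,0],"delta_rot":[0,0,0]},{"translation":[0,0,0],"delta_rot":[0,0,0]},{"translation":[0,0,0],"delta_rot":[0,0,0]},{"translation":[0,0,0],"delta_rot":[0,0,0]},{"translation":[0,0,0],"delta_rot":[0,0,0]}]' -1 40
```

```text
time_s: 2.82
ee_pos: [442.5, -28.3, 113.7]
ee_rot: [150.5, 89.9, -7.7]
force: [-0.8, -0.5, 0.6]
gripper_width: 60.8
time_s: 3.23
ee_pos: [442.1, -28.2, 112.9]
ee_rot: [16.5, 90.0, -141.7]
force: [0.7, 0.8, -0.3]
gripper_width: 27.1
```

```bash
python3 -m creep '[{"translation":[0,0,0],"delta_rot":[0,0,0]},{"translation":[0,0,0],"delta_rot":[0,0,0]},{"translation":[0,0,0],"delta_rot":[0,0,0]},{"translation":[0,0,0],"delta_rot":[0,0,0]},{"translation":[0,0,0],"delta_rot":[0,0,0]}]' -1 40
python3 -m creep '[{"translation":[0,0,2],"delta_rot":[0,0,0]},{"translation":[0,0,3],"delta_rot":[0,0,0]},{"translation":[0,0,3],"delta_rot":[0,0,0]},{"translation":[0,0,3],"delta_rot":[0,0,0]},{"translation":[0,0,0],"delta_rot":[0,0,0]}]'
```

```text
time_s: 3.65
ee_pos: [441.9, -28.1, 112.8]
ee_rot: [-43.2, 90.0, 158.5]
force: [-0.5, 2.0, -1.4]
gripper_width: 17.7
time_s: 4.07
ee_pos: [445.3, -28.7, 228.0]
ee_rot: [151.0, 89.4, -7.2]
force: [1.3, 0.0, -4.2]
gripper_width: 18.0
```

```bash
python3 -m creep '[{"translation":[0,-0.5,3],"delta_rot":[0,0,-0.09]},{"translation":[2,-1.5,3],"delta_rot":[0,0,-0.09]},{"translation":[2.5,-1.5,2],"delta_rot":[0,0,-0.09]},{"translation":[2.5,-1.5,0],"delta_rot":[0,0,-0.09]},{"translation":[2.5,-1.5,0],"delta_rot":[0,0,-0.09]}]'
python3 -m creep '[{"translation":[0,0,0],"delta_rot":[0,0,0]},{"translation":[0,0,0],"delta_rot":[0,0,0]},{"translation":[0,0,0],"delta_rot":[0,0,0]}]'
python3 w.py w2; python3 - <<'E'
from h import *
from workcell import readout
s=readout.state(); print(delta(s,85.8))
E
```

```text
time_s: 4.48
ee_pos: [538.2, -94.1, 303.0]
ee_rot: [153.3, 89.9, -31.0]
force: [-0.5, 0.6, -4.2]
gripper_width: 17.8
time_s: 4.73
ee_pos: [536.1, -93.1, 300.9]
ee_rot: [-6.5, 89.7, 169.5]
force: [-0.7, -0.1, -4.3]
gripper_width: 18.0
t 4.7333 tcp [536.05 -93.11 300.92] jaw -94.00613973045304 F [-0.65 -0.09 -4.34] w 17.954537626014186
 R [319.4  261.48] 8077 [ 536.69 -113.6   190.01] [580.69 -79.41 323.87]
   top 323.86972347393146 1888 [545.16 -94.92] [17.65 15.54] 85.05821228027344
 R [  2.26 280.62] 72 [460.21 268.08   1.56] [475.47 271.19  11.58]
   top 11.581384904072415 34 [467.85 269.73] [15.22  2.82] 1.1734020709991455
 R [ 17.44 334.32] 154 [392.37 265.45   0.47] [408.37 277.38  14.08]
   top 14.0840836252448 83 [400.15 269.77] [15.5   7.85] 3.5043694972991943
[-0.00064291 -0.00340173 -0.00372313]
```

View pics/w2.png

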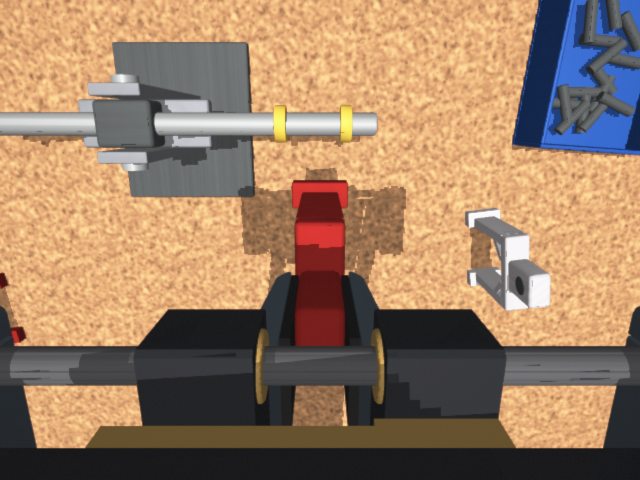

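```bash
python3 - <<'E'
from h import *
np.set_printoptions(precision=1,suppress=True)
z=np.load("pics/w2.npz");X,ok=cloud(z["p"],z["d"],z);h=cv2.cvtColor(z["p"],cv2.COLOR_RGB2HSV)
for u in(280,346):
    k=(h[...,0]>20)&(h[...,0]<35)&(h[...,1]>150)&ok;k[:, :u-9]=0;k[:,u+10:]=0;k[:95]=0;k[150:]=0
    q=X[k];print(len(q),(q.min(0)+q.max(0))/2,q.min(0),q.max(0),np.median(q,0))
q=X[115:135,180:260][ok[115:135,180:260]];print(np.median(q,0), q[:,2].max())
# fork lug/crossbar y centre
red,_=masks(z["p"]);red&=ok;red[:, :280]=0;red[:,370:]=0
q=X[red]
for lo,hi in((190,210),(270,284),(284,330)):
    k=q[(q[:,2]>lo)&(q[:,2]<hi)];print(len(k),k.min(0),k.max(0))
E
```

```text
276 [615.  -71.9 148.9] [602.8 -76.5 142.5] [627.3 -67.4 155.3] [611.2 -72.3 151.1]
266 [ 612.  -117.5  149. ] [ 599.6 -121.9  141.8] [ 624.3 -113.1  156.2] [ 607.9 -117.3  151.1]
[617.2 -30.  148.4] 151.25419776017182
995 [ 563.1 -113.6  190. ] [580.7 -79.4 210. ]
2702 [ 548.5 -107.2  270.2] [574.2 -84.7 284. ]
3423 [ 536.7 -103.9  284. ] [553.4 -85.5 323.9]
```

The wrist view shows the bar level and parallel to the jaws. Its right-end collars are at (280,123) and (346,123), and the fork hangs straight in the grip. I'll move over the seat and lower.

```bash
python3 -m creep '[{"translation":[2,0.1,0],"delta_rot":[0,0,0]},{"translation":[2.5,0,0],"delta_rot":[0,0,0]},{"translation":[2,0,0],"delta_rot":[0,0,0]},{"translation":[1.0,0,0],"delta_rot":[0,0,0]},{"translation":[0,0,0],"delta_rot":[0,0,0]}]'
python3 -m creep '[{"translation":[0,0,-1],"delta_rot":[0,0,0]},{"translation":[0,0,-1.5],"delta_rot":[0,0,0]},{"translation":[0,0,-1.5],"delta_rot":[0,0,0]},{"translation":[0,0,-1],"delta_rot":[0,0,0]},{"translation":[0,0,0],"delta_rot":[0,0,0]}]'
python3 w.py w3; python3 w.py s3 scene
```

```text
time_s: 5.2
ee_pos: [613.0, -91.7, 301.9]
ee_rot: [-4.9, 90.0, 171.1]
force: [-0.0, 0.5, -4.6]
gripper_width: 17.8
time_s: 5.62
ee_pos: [609.3, -91.9, 250.0]
ee_rot: [-3.9, 89.6, 172.1]
force: [-1.1, -0.4, -4.4]
gripper_width: 17.9
t 5.6167 tcp [609.29 -91.89 250.04] jaw -94.0215370913306 F [-1.08 -0.43 -4.37] w 17.856091885902213
 R [319.38 261.81] 8025 [ 610.01 -112.39  139.92] [653.35 -78.05 272.37]
   top 272.3679061689316 1945 [618.48 -93.75] [17.73 15.57] 85.15166473388672
t 5.6667 tcp [610.37 -92.08 251.69] jaw -94.02137284797283 F [-0.39  0.33 -3.55] w 17.960569467214263
 Y [278.14 237.65] 49 [619.88 -70.86 149.15] 156.82470935056614
 Y [390.81 298.34] 68 [634.6  141.94 148.97] 155.88198867553746
 Y [418.14 313.39] 69 [637.74 188.22 148.9 ] 156.85171250793076
 R [257.97 218.41] 713 [ 615.27 -110.92  145.35] [656.75 -76.72 274.17]
   top 274.1680124404828 42 [623.33 -97.06] [17.34  9.29] 35.19839859008789
 R [281.13 209.43] 268 [ 575.01 -105.17  145.27] [613.23 -72.97 230.61]
   top 230.60986377146423 14 [601.38 -79.75] [ 1.49 23.75] 84.96246337890625
 R [500.87 277.54] 710 [394.84 268.02   4.87] [477.51 302.98 136.59]
   top 136.58541255907497 121 [436.59 285.31] [29.75 15.57] 3.3170299530029297
   xbar [454.32 286.01] [35.28 19.82] 3.0163049697875977
```

View pics/w3.png

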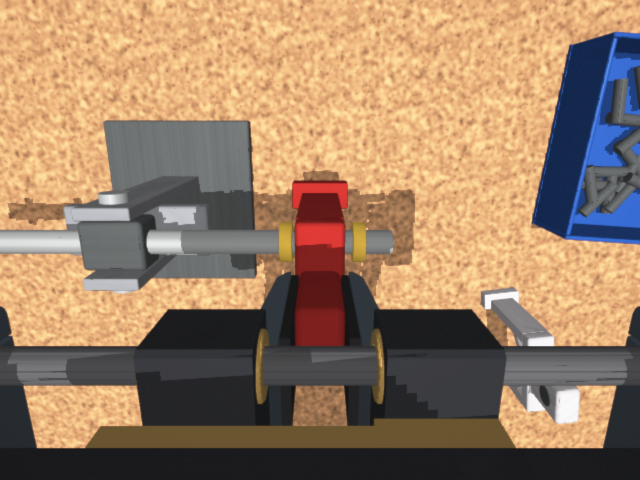

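View pics/s3.png

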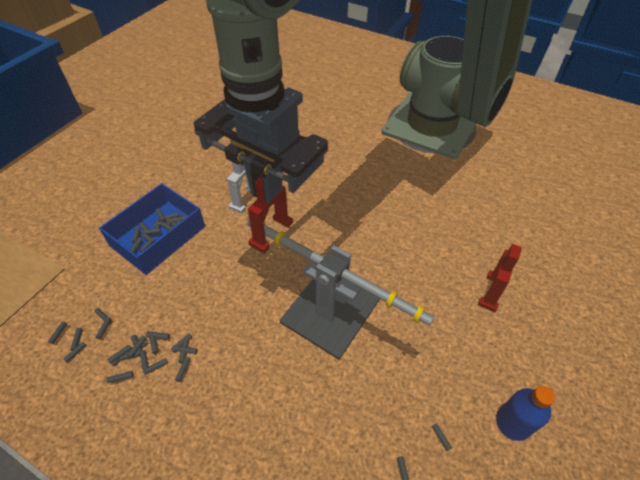

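Both views show the legs straddling the bar, with the crossbar at (320,245) between its collars at (286,243) and (359,243). I'll keep lowering.

```bash
python3 -m creep '[{"translation":[0.1,0,-1.5],"delta_rot":[0,0,0]},{"translation":[0,0,-1.5],"delta_rot":[0,0,0]},{"translation":[0,0,-1.5],"delta_rot":[0,0,0]},{"translation":[0,0,-1],"delta_rot":[0,0,0]},{"translation":[0,0,0],"delta_rot":[0,0,0]}]'
python3 -m creep '[{"translation":[0,0,-0.5],"delta_rot":[0,0,0]},{"translation":[0,0,-0.4],"delta_rot":[0,0,0]},{"translation":[0,0,-0.3],"delta_rot":[0,0,0]},{"translation":[0,0,0],"delta_rot":[0,0,0]},{"translation":[0,0,0],"delta_rot":[0,0,0]}]'
python3 w.py w4; python3 w.py s4 scene
```

```text
time_s: 6.13
ee_pos: [612.0, -92.1, 196.5]
ee_rot: [-3.5, 89.8, 172.5]
force: [-1.0, -0.8, -5.7]
gripper_width: 17.5
time_s: 6.55
ee_pos: [613.3, -92.3, 186.2]
ee_rot: [161.1, 90.0, -22.9]
force: [0.3, -0.0, -4.6]
gripper_width: 18.0
t 6.55 tcp [613.25 -92.29 186.23] jaw -94.02232856779796 F [ 0.31 -0.04 -4.56] w 18.04566654201616
 R [319.37 261.82] 8060 [ 613.37 -112.55   76.97] [658.   -78.8  208.64]
   top 208.63667042122458 1935 [622.26 -93.99] [17.73 15.36] 86.0625991821289
   xbar [649.16 -95.6 ] [33.11 15.9 ] 86.1883773803711
t 6.6 tcp [613.34 -92.3  186.35] jaw -94.02056074600164 F [ 0.72 -0.77 -4.8 ] w 18.07601951945194
 Y [255.44 227.38] 16 [ 621.94 -117.04  148.79] 153.39607972576735
 Y [278.09 237.57] 46 [621.11 -71.58 149.93] 156.4580134456243
 Y [390.89 298.26] 66 [634.45 142.08 149.93] 156.750860423915
 Y [418.08 313.42] 66 [637.39 187.97 149.52] 157.4961212219816
 R [260.4 245.2] 616 [ 605.42 -154.48    0.47] [660.01 -77.72 210.34]
   top 210.3356073853494 28 [627.1  -94.01] [11.62  8.42] 85.62728881835938
   xbar [652.07 -94.67] [33.65 14.68] 87.43887329101562
 R [281.4  225.75] 60 [587.24 -96.59 124.42] [618.23 -78.37 165.12]
   top 165.11857849908202 10 [604.72 -79.97] [ 1.37 27.11] 86.10633850097656
 R [501.23 278.09] 668 [406.74 270.89   6.11] [477.89 303.17 136.96]
   top 136.95822731529165 117 [435.18 284.91] [28.34 15.53] 4.606322288513184
   xbar [453.23 285.89] [36.7  19.49] 1.7475237846374512
```

View pics/w4.png

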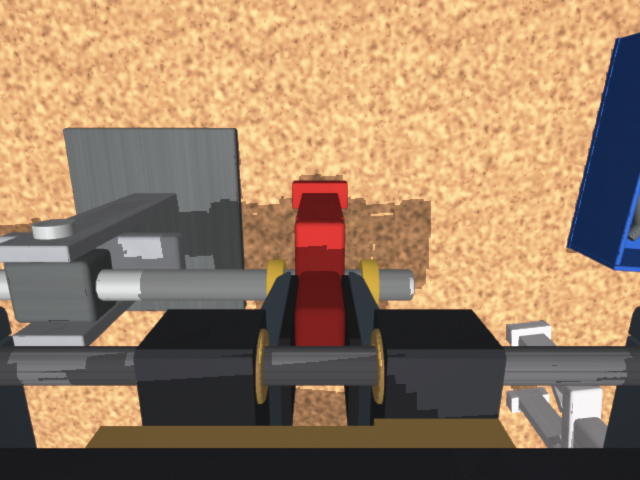

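View pics/s4.png

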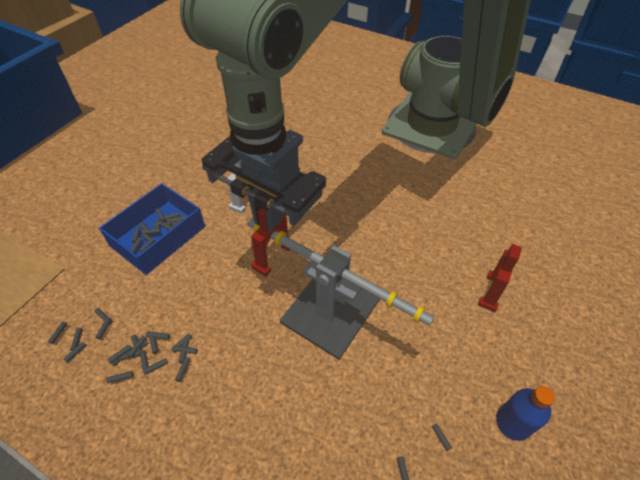

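```bash
python3 -m creep '[{"translation":[0,0,-0.3],"delta_rot":[0,0,0]},{"translation":[0,0,-0.3],"delta_rot":[0,0,0]},{"translation":[0,0,-0.2],"delta_rot":[0,0,0]},{"translation":[0,0,0],"delta_rot":[0,0,0]},{"translation":[0,0,0],"delta_rot":[0,0,0]}]'
python3 -m creep '[{"translation":[0,0,-0.3],"delta_rot":[0,0,0]},{"translation":[0,0,-0.3],"delta_rot":[0,0,0]},{"translation":[0,0,-0.2],"delta_rot":[0,0,0]},{"translation":[0,0,0],"delta_rot":[0,0,0]},{"translation":[0,0,0],"delta_rot":[0,0,0]}]'
python3 w.py s5 scene
```

```text
time_s: 7.07
ee_pos: [612.9, -92.2, 177.7]
ee_rot: [-4.2, 90.0, 171.7]
force: [0.6, -0.8, -4.0]
gripper_width: 17.6
time_s: 7.48
ee_pos: [613.1, -92.2, 169.7]
ee_rot: [-1.0, 90.0, 174.9]
force: [-0.2, 0.3, -3.5]
gripper_width: 18.1
t 7.4833 tcp [613.1  -92.21 169.73] jaw -94.02243298613166 F [-0.18  0.3  -3.48] w 18.067253487195902
 Y [256.62 233.25] 16 [ 621.94 -117.3   134.14] 137.57093874260016
 Y [278.57 241.64] 42 [620.83 -71.44 138.25] 144.05753685919177
 Y [390.95 294.19] 75 [633.68 141.13 161.7 ] 169.29575075472155
 Y [419.17 307.31] 78 [637.34 186.57 166.19] 173.98197253078064
 R [261.47 251.15] 591 [ 621.5  -111.25   61.72] [659.47 -76.98 192.6 ]
   top 192.59603828913322 29 [627.01 -95.55] [15.66  7.97] 78.09625244140625
   xbar [652.15 -93.16] [ 5.57 20.68] 9.519549369812012
 R [501.2  278.24] 669 [407.34 270.87   4.35] [477.63 302.71 136.93]
   top 136.93499467777926 119 [436.5  285.18] [27.41 15.41] 3.0258424282073975
   xbar [451.11 285.78] [42.51 19.49] 2.565999746322632
```

The fork rests on the bar, which is already dipping. Releasing.

```bash
python3 -m creep '[{"translation":[0,0,0],"delta_rot":[0,0,0]},{"translation":[0,0,0],"delta_rot":[0,0,0]},{"translation":[0,0,0],"delta_rot":[0,0,0]},{"translation":[0,0,0],"delta_rot":[0,0,0]},{"translation":[0,0,0],"delta_rot":[0,0,0]}]' 1
python3 -m creep '[{"translation":[0,0,0],"delta_rot":[0,0,0]},{"translation":[0,0,0],"delta_rot":[0,0,0]},{"translation":[0,0,0],"delta_rot":[0,0,0]},{"translation":[0,0,0],"delta_rot":[0,0,0]},{"translation":[0,0,0],"delta_rot":[0,0,0]}]' 1
python3 w.py w6; python3 w.py s6 scene
```

```text
time_s: 7.95
ee_pos: [613.3, -92.2, 170.4]
ee_rot: [176.1, 89.9, -7.9]
force: [0.7, -0.1, -0.2]
gripper_width: 48.3
time_s: 8.37
ee_pos: [613.1, -92.2, 170.0]
ee_rot: [88.5, 90.0, -95.6]
force: [-0.2, -0.8, 0.1]
gripper_width: 81.5
t 8.3667 tcp [613.1  -92.24 169.98] jaw -94.02210246173225 F [-0.21 -0.84  0.06] w 81.47214351458497
 R [317.71 268.3 ] 9724 [ 573.38 -111.91   39.6 ] [656.57 -55.89 171.98]
   top 171.9837520389766 2345 [ 616.44 -102.68] [16.96 29.38] 86.02064514160156
   xbar [619.06 -74.68] [22.64 73.72] 69.18840026855469
t 8.4167 tcp [613.13 -92.24 169.97] jaw -94.02236165426015 F [ 0.83 -1.02  0.78] w 85.5168200937163
 Y [279.93 248.32] 41 [621.11 -68.78 122.6 ] 129.00169946102187
 Y [390.13 287.6 ] 83 [576.77 124.28  92.46] 184.84471061308477
 Y [418.74 297.83] 88 [637.34 182.13 188.96] 197.2455384594652
 R [268.26 250.65] 922 [ 570.37 -169.95   -0.29] [658.3  -57.17 173.05]
   top 173.05263287064852 94 [ 618.83 -100.01] [14.81 26.37] 87.35517883300781
   xbar [651.24 -83.92] [ 6.9  23.57] 11.206314086914062
 R [500.93 277.55] 708 [394.86 268.45   5.11] [477.38 302.58 136.61]
   top 136.61070295688225 124 [436.46 285.3 ] [28.74 15.19] 3.6298725605010986
   xbar [456.42 286.07] [30.35 19.48] 3.6041927337646484
```

View pics/w6.png

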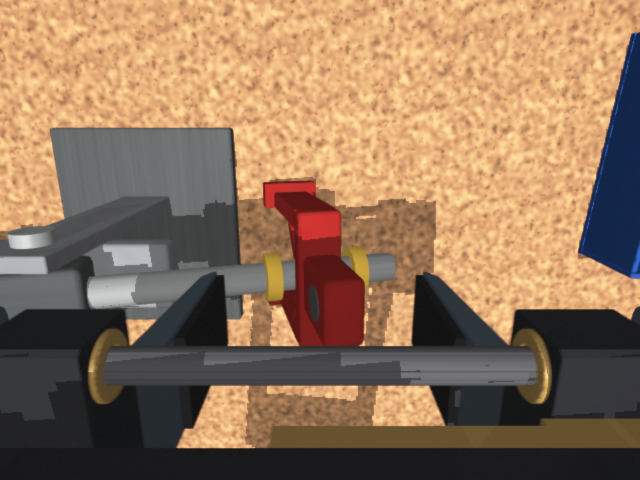

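View pics/s6.png

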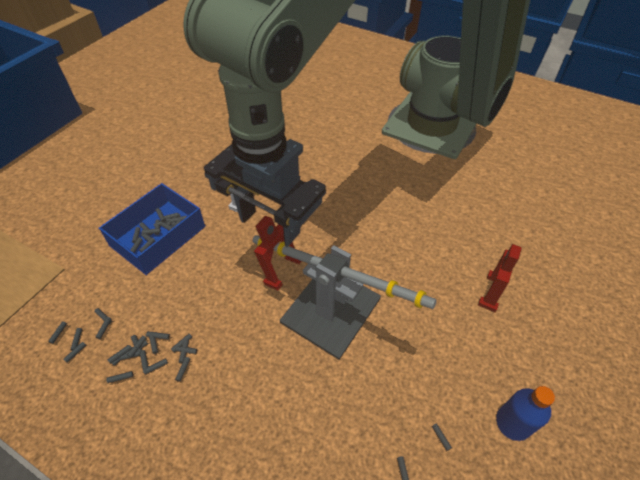

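Both views show the first fork astride the right end between its collars, tilted with the sunken bar and clear of the open fingers. I'll retreat upward and go to the other fork.

```bash
python3 -m creep '[{"translation":[0,0,2],"delta_rot":[0,0,0]},{"translation":[0,0,3],"delta_rot":[0,0,0]},{"translation":[0,0,3],"delta_rot":[0,0,0]},{"translation":[0,0,3],"delta_rot":[0,0,0]},{"translation":[-1,0,2],"delta_rot":[0,0,0]}]' 1
python3 -m creep '[{"translation":[-1.9,3.5,0],"delta_rot":[0,0,0.012]},{"translation":[-1.9,3.5,0],"delta_rot":[0,0,0.012]},{"translation":[-1.9,3.5,0],"delta_rot":[0,0,0.012]},{"translation":[-1.9,3.5,0],"delta_rot":[0,0,0.012]},{"translation":[-1.9,3.5,0],"delta_rot":[0,0,0.012]}]'
python3 -m creep '[{"translation":[-1.9,3.5,0],"delta_rot":[0,0,0.012]},{"translation":[-1.9,3.5,0],"delta_rot":[0,0,0.012]},{"translation":[-1.9,3.5,-2],"delta_rot":[0,0,0.012]},{"translation":[-1.9,3.5,-2],"delta_rot":[0,0,0.012]},{"translation":[-1.9,3.5,-2],"delta_rot":[0,0,0.012]}]'
python3 -m creep '[{"translation":[0,0,-1],"delta_rot":[0,0,0]},{"translation":[0,0,0],"delta_rot":[0,0,0]},{"translation":[0,0,0],"delta_rot":[0,0,0]}]'
python3 w.py w7; python3 w.py s7 scene
```

```text
time_s: 8.88
ee_pos: [604.9, -92.4, 302.8]
ee_rot: [175.4, 89.7, -8.6]
force: [0.5, 0.7, 0.1]
gripper_width: 91.2
time_s: 9.3
ee_pos: [506.9, 84.0, 300.1]
ee_rot: [-159.0, 90.0, 20.4]
force: [0.6, 1.1, -0.6]
gripper_width: 91.1
time_s: 9.72
ee_pos: [415.7, 252.4, 243.8]
ee_rot: [-155.5, 89.9, 27.4]
force: [0.2, 0.5, 0.5]
gripper_width: 91.2
time_s: 9.97
ee_pos: [417.0, 250.6, 233.9]
ee_rot: [79.8, 89.9, -97.3]
force: [-0.3, 0.4, 0.3]
gripper_width: 91.4
t 9.9667 tcp [416.97 250.59 233.87] jaw -87.12026223726392 F [-0.27  0.39  0.35] w 91.39259414518654
 R [272.26 201.52] 4128 [392.06 267.02   1.19] [475.36 302.95 135.94]
   top 135.94130789346352 1265 [433.36 285.07] [29.54 17.66] 2.667006492614746
   xbar [433.25 285.14] [71.59 21.77] 2.3318533897399902
t 10.0167 tcp [417.72 250.37 234.56] jaw -87.1942009412925 F [0.44 0.23 0.15] w 91.20622450549088
 Y [280.78 247.88] 60 [583.91 -97.79  64.59] 129.24988247380136
 Y [390.07 287.49] 81 [576.17 124.18  91.51] 184.628687742381
 Y [418.67 297.89] 87 [637.9  181.98 188.06] 196.5600295114611
 R [270.15 247.56] 959 [ 581.94 -109.59   43.83] [658.25 -57.42 172.49]
   top 172.4935592436387 119 [ 619.13 -100.65] [17.02 28.12] 86.18716430664062
   xbar [620.42 -72.09] [18.23 70.16] 72.35075378417969
 R [500.55 278.34] 750 [398.23 268.53   6.11] [478.15 302.74 137.27]
   top 137.27482448969857 98 [436.93 285.31] [26.36 14.72] 4.624551296234131
   xbar [448.15 286.04] [47.18 20.33] 3.0033254623413086
```

View pics/w7.png

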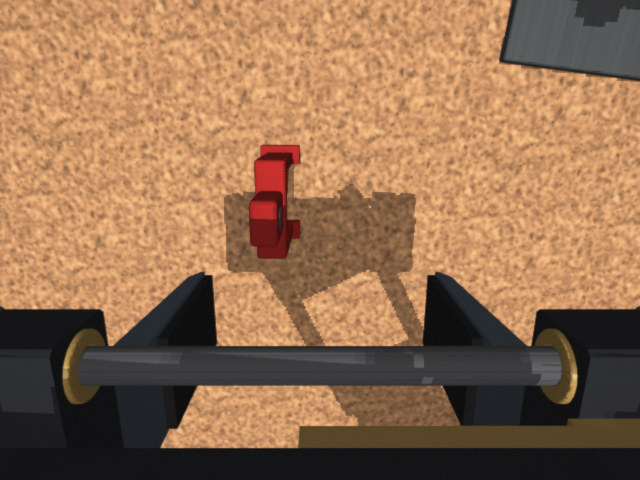

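View pics/s7.png

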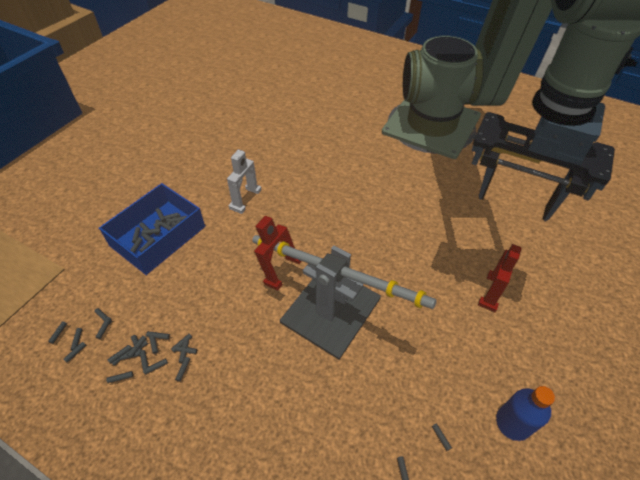

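The first fork is still seated at the right end, around (270,247) in the scene view. In the wrist view the second fork is at (272,201), parallel to the jaws and centred at (433.3, 285.1).

```bash
python3 -m creep '[{"translation":[1.6,3.5,0],"delta_rot":[0,0,-0.005]},{"translation":[0,0,-2.5],"delta_rot":[0,0,0]},{"translation":[0,0,-2.5],"delta_rot":[0,0,0]},{"translation":[0,0,0],"delta_rot":[0,0,0]},{"translation":[0,0,0],"delta_rot":[0,0,0]}]' 1
python3 -m creep '[{"translation":[0,0,-2],"delta_rot":[0,0,0]},{"translation":[0,0,-2],"delta_rot":[0,0,0]},{"translation":[0,0,-2],"delta_rot":[0,0,0]},{"translation":[0,0,-1.1],"delta_rot":[0,0,0]},{"translation":[0,0,0],"delta_rot":[0,0,0]}]'
```

```text
time_s: 10.48
ee_pos: [433.4, 284.8, 183.9]
ee_rot: [39.7, 89.9, -137.8]
force: [0.2, -0.3, 0.2]
gripper_width: 91.4
time_s: 10.9
ee_pos: [433.1, 285.1, 112.8]
ee_rot: [36.3, 89.9, -141.2]
force: [-0.6, -0.7, -0.2]
gripper_width: 91.4
```

```bash
for i in 1 2 3; do python3 -m creep '[{"translation":[0,0,0],"delta_rot":[0,0,0]},{"translation":[0,0,0],"delta_rot":[0,0,0]},{"translation":[0,0,0],"delta_rot":[0,0,0]},{"translation":[0,0,0],"delta_rot":[0,0,0]},{"translation":[0,0,0],"delta_rot":[0,0,0]}]' -1 40; done
```

```text
time_s: 11.32
ee_pos: [433.3, 286.1, 113.8]
ee_rot: [-153.1, 89.9, 29.4]
force: [-0.0, -0.0, 0.2]
gripper_width: 60.7
time_s: 11.73
ee_pos: [432.8, 285.9, 112.8]
ee_rot: [56.4, 90.0, -121.0]
force: [0.0, -0.9, 0.0]
gripper_width: 27.2
time_s: 12.15
ee_pos: [432.8, 285.9, 112.8]
ee_rot: [50.9, 90.0, -126.5]
force: [-0.1, 0.4, -0.8]
gripper_width: 17.5
```

```bash
python3 -m creep '[{"translation":[0,0,2],"delta_rot":[0,0,0]},{"translation":[0,0,3],"delta_rot":[0,0,0]},{"translation":[0,0,3.2],"delta_rot":[0,0,0]},{"translation":[0,0,3.5],"delta_rot":[0,0,0]},{"translation":[0,0,3.5],"delta_rot":[0,0,0]}]'
python3 -m creep '[{"translation":[2.2,-2.3,2],"delta_rot":[0,0,-0.024]},{"translation":[2.5,-2.5,2],"delta_rot":[0,0,-0.024]},{"translation":[2.5,-2.7,2],"delta_rot":[0,0,-0.024]},{"translation":[2.5,-2.7,1],"delta_rot":[0,0,-0.024]},{"translation":[2.5,-2.6,1],"delta_rot":[0,0,-0.024]}]'
python3 -m creep '[{"translation":[0,0,0],"delta_rot":[0,0,0]},{"translation":[0,0,0],"delta_rot":[0,0,0]},{"translation":[0,0,0],"delta_rot":[0,0,0]},{"translation":[0,0,0],"delta_rot":[0,0,0]}]'
python3 w.py w8
```

```text
time_s: 12.57
ee_pos: [431.8, 285.3, 265.2]
ee_rot: [31.1, 89.8, -146.3]
force: [0.6, -0.0, -5.0]
gripper_width: 18.0
time_s: 12.98
ee_pos: [555.2, 156.5, 345.0]
ee_rot: [29.9, 90.0, -154.5]
force: [1.3, 1.7, -5.9]
gripper_width: 18.1
time_s: 13.32
ee_pos: [553.6, 158.6, 343.6]
ee_rot: [12.1, 89.8, -172.2]
force: [0.7, 0.3, -5.0]
gripper_width: 18.3
t 13.3167 tcp [553.64 158.58 343.63] jaw -94.25335181218855 F [ 0.66  0.26 -5.05] w 18.303428158333876
 R [588.31 119.39] 5156 [ 571.62 -105.47   42.24] [655.48 -52.97 163.1 ]
   top 163.09798800091176 52 [613.79 -92.47] [ 2.88 24.43] 87.93106842041016
   xbar [614.7 -76.6] [11.8 70.2] 86.1312484741211
 R [319.45 261.57] 8040 [554.77 137.76 234.42] [598.29 171.87 366.1 ]
   top 366.1042834358213 1830 [562.29 157.01] [17.8  14.62] 86.88263702392578
```

View pics/w8.png

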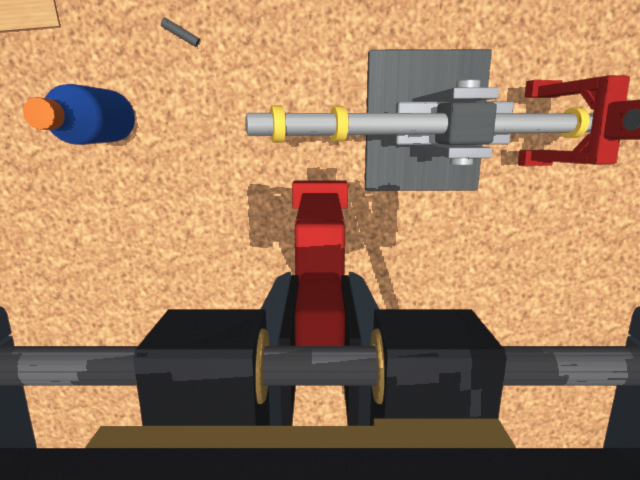

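```bash
python3 - <<'E'
from h import *
np.set_printoptions(precision=1,suppress=True)
z=np.load("pics/w8.npz");X,ok=cloud(z["p"],z["d"],z);h=cv2.cvtColor(z["p"],cv2.COLOR_RGB2HSV)
for u in(279,342):
    k=(h[...,0]>20)&(h[...,0]<35)&(h[...,1]>150)&ok;k[:, :u-9]=0;k[:,u+10:]=0;k[:95]=0;k[150:]=0
    q=X[k];print(len(q),(q.min(0)+q.max(0))/2,q.min(0),q.max(0),np.median(q,0))
q=X[115:135,295:325][ok[115:135,295:325]];print("bar",np.median(q,0), q.max(0))
red,_=masks(z["p"]);red&=ok;red[:, :280]=0;red[:,370:]=0
q=X[red]
for lo,hi in((230,255),(311,327),(330,366)):
    k=q[(q[:,2]>lo)&(q[:,2]<hi)];print(len(k),k.min(0),k.max(0))
E
```

```text
391 [632.9 181.7 186.4] [620.7 175.7 177.8] [645.2 187.7 195.1] [632.4 180.4 191.2]
411 [629.9 137.  176.9] [617.5 131.5 169.1] [642.2 142.5 184.6] [629.7 136.5 179.4]
bar [630.6 158.9 181.5] [637.8 169.8 186.6]
1042 [580.1 137.8 234.4] [598.3 171.9 255. ]
2766 [565.1 144.2 311. ] [591.2 166.9 327. ]
3223 [554.8 147.8 330. ] [570.1 166.3 366. ]
```

In the wrist view the raised left end's collars are at (279,123) and (342,123), with the seat near (631, 159, 182). The fork hangs straight in the grip.

```bash
python3 -m creep '[{"translation":[2,0.35,0],"delta_rot":[0,0,0]},{"translation":[2.5,0,0],"delta_rot":[0,0,0]},{"translation":[2,0,0],"delta_rot":[0,0,0]},{"translation":[1.1,0,0],"delta_rot":[0,0,0]},{"translation":[0,0,0],"delta_rot":[0,0,0]}]'
python3 -m creep '[{"translation":[0,0,-1.2],"delta_rot":[0,0,0]},{"translation":[0,0,-1.5],"delta_rot":[0,0,0]},{"translation":[0,0,-1.5],"delta_rot":[0,0,0]},{"translation":[0,0,-1.2],"delta_rot":[0,0,0]},{"translation":[0,0,0],"delta_rot":[0,0,0]}]'
python3 w.py w9; python3 w.py s9 scene
```

```text
time_s: 13.78
ee_pos: [632.1, 162.5, 343.1]
ee_rot: [45.1, 90.0, -139.1]
force: [0.1, 0.2, -5.3]
gripper_width: 17.6
time_s: 14.2
ee_pos: [627.9, 162.0, 287.7]
ee_rot: [16.3, 89.6, -167.9]
force: [-0.8, -0.0, -5.0]
gripper_width: 18.0
t 14.2 tcp [627.89 162.04 287.65] jaw -94.22608927220902 F [-0.79 -0.   -5.01] w 17.982059195892795
 R [602.42 211.84] 3764 [572.52 -92.73  41.9 ] [656.13 -52.94 132.11]
   top 132.10652009722577 230 [600.25 -80.62] [40.42  6.06] 4.2761945724487305
   xbar [614.8  -81.08] [20.72 71.15] 85.93746948242188
 R [319.4  262.21] 7964 [628.12 141.14 179.06] [671.32 175.43 310.09]
   top 310.0941601318858 1821 [636.57 160.22] [17.76 14.56] 84.73544311523438
t 14.25 tcp [628.74 162.1  289.37] jaw -94.23542232559592 F [ 0.01 -0.27 -4.32] w 17.507997966133146
 Y [280.97 247.64] 59 [584.4  -97.22  65.94] 129.8399574475209
 Y [389.59 287.59] 64 [635.15 136.79 177.98] 185.0943933674397
 Y [418.53 298.21] 81 [637.98 182.06 188.6 ] 196.6583264463473
 R [270.07 247.88] 973 [ 582.79 -109.23   45.17] [658.45 -57.65 173.98]
   top 173.97757507305357 76 [618.78 -99.95] [27.2  14.84] 0.2165251225233078
   xbar [621.27 -73.21] [18.48 69.7 ] 72.94107818603516
 R [408.67 275.74] 1414 [592.79 142.78 180.27] [674.67 179.87 312.95]
   top 312.95212672286334 178 [632.51 160.49] [14.76 28.58] 89.16584014892578
```

View pics/w9.png

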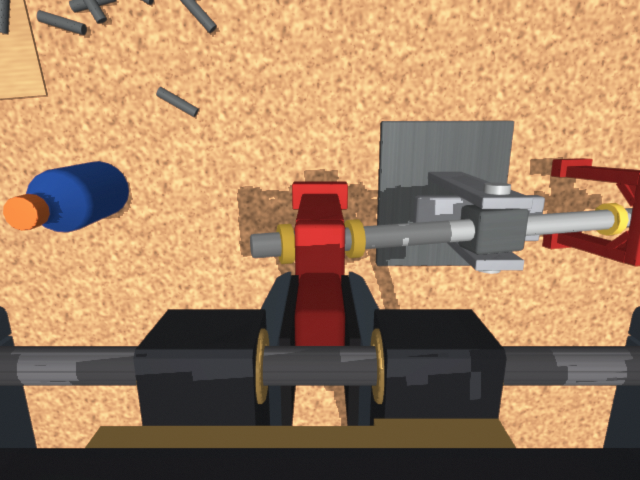

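View pics/s9.png

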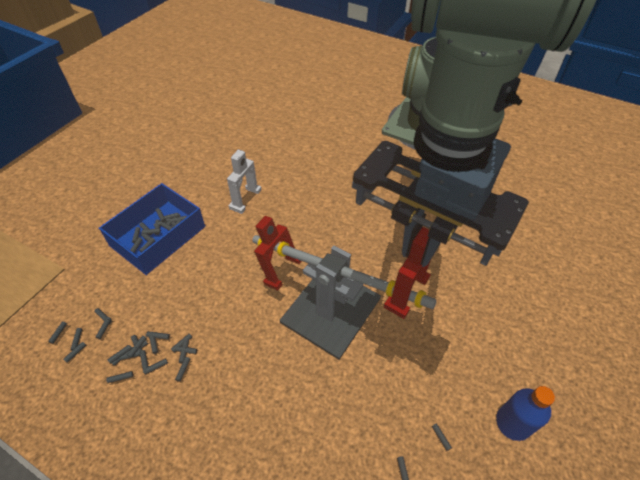

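The second fork straddles the raised left end, with its crossbar at (320,245) between collars at (287,243) and (357,238). I'll lower to contact, then follow the bar down to level.

```bash
python3 -m creep '[{"translation":[0,0,-1.2],"delta_rot":[0,0,0]},{"translation":[0,0,-1.5],"delta_rot":[0,0,0]},{"translation":[0,0,-1.5],"delta_rot":[0,0,0]},{"translation":[0,0,-1.2],"delta_rot":[0,0,0]},{"translation":[0,0,0],"delta_rot":[0,0,0]}]'
python3 -m creep '[{"translation":[0,0,-0.4],"delta_rot":[0,0,0]},{"translation":[0,0,-0.4],"delta_rot":[0,0,0]},{"translation":[0,0.05,-0.4],"delta_rot":[0,0,0]},{"translation":[0,0,0],"delta_rot":[0,0,0]},{"translation":[0,0,0],"delta_rot":[0,0,0]}]'
python3 w.py w10; python3 w.py s10 scene
```

```text
time_s: 14.72
ee_pos: [629.4, 161.6, 235.2]
ee_rot: [18.1, 89.8, -166.1]
force: [-0.3, 0.4, -5.3]
gripper_width: 17.6
time_s: 15.13
ee_pos: [630.7, 162.1, 225.0]
ee_rot: [-177.7, 90.0, -2.0]
force: [-0.6, 0.3, -3.3]
gripper_width: 17.6
t 15.1333 tcp [630.72 162.11 225.01] jaw -94.30729029213973 F [-0.65  0.3  -3.27] w 17.60637629319122
 R [617.25 181.73] 1011 [640.69 -92.37  40.64] [656.34 -56.94  75.53]
   top 75.53129373592797 66 [645.72 -71.14] [3.03 9.14] 86.74906158447266
 R [319.37 262.19] 7976 [630.83 141.51 116.12] [674.97 175.48 247.48]
   top 247.48302683199003 1830 [639.03 160.34] [17.66 14.9 ] 84.8179931640625
 R [617.54 270.21] 556 [571.84 -80.44  49.18] [589.11 -54.21  88.33]
   top 88.32643906211013 61 [584.41 -70.1 ] [2.67 9.37] 85.25762176513672
   xbar [584.41 -70.1 ] [2.67 9.37] 85.25762176513672
t 15.1833 tcp [630.85 162.1  225.15] jaw -94.30535127279356 F [-0.18  0.58 -4.68] w 17.55881371176857
 Y [280.85 247.83] 59 [583.08 -97.36  64.93] 129.58751113851784
 Y [389.5  288.29] 66 [635.68 137.63 177.45] 185.19433762988757
 Y [418.5  298.46] 78 [637.21 182.06 187.23] 195.18697610249018
 R [270.15 247.83] 986 [ 582.58 -108.71   43.56] [658.12 -57.45 174.15]
   top 174.14578653480797 81 [ 618.62 -100.35] [15.91 27.38] 88.6480484008789
   xbar [621.22 -72.26] [20.44 69.41] 70.52899932861328
 R [399.08 303.08] 1063 [597.06 126.92  -0.48] [676.88 175.85 249.02]
   top 249.01942753543378 132 [638.17 158.92] [24.2  14.53] 15.271167755126953
```

View pics/w10.png

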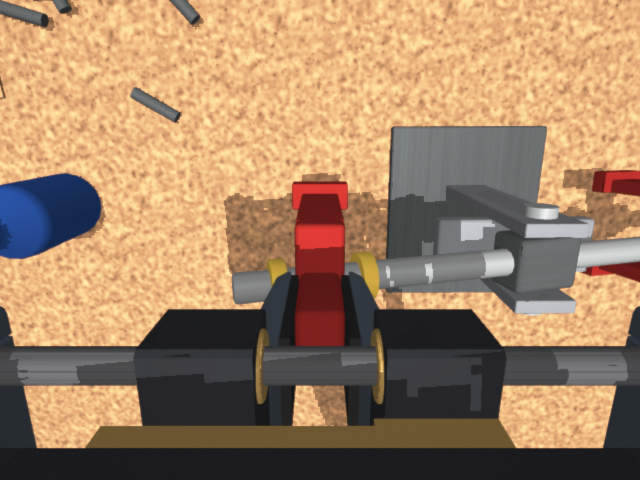

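```bash
python3 -m creep '[{"translation":[0,0.05,-0.4],"delta_rot":[0,0,0]},{"translation":[0,0.05,-0.4],"delta_rot":[0,0,0]},{"translation":[0,0.05,-0.3],"delta_rot":[0,0,0]},{"translation":[0,0.05,-0.3],"delta_rot":[0,0,0]},{"translation":[0,0,0],"delta_rot":[0,0,0]}]'
python3 -m creep '[{"translation":[0,0.05,-0.4],"delta_rot":[0,0,0]},{"translation":[0,0.05,-0.4],"delta_rot":[0,0,0]},{"translation":[0,0.05,-0.3],"delta_rot":[0,0,0]},{"translation":[0,0.05,-0.3],"delta_rot":[0,0,0]},{"translation":[0,0,0],"delta_rot":[0,0,0]}]'
python3 w.py w11; python3 w.py s11 scene
```

```text
time_s: 15.65
ee_pos: [630.7, 164.3, 210.3]
ee_rot: [13.3, 90.0, -171.0]
force: [0.6, 1.2, -3.0]
gripper_width: 17.8
time_s: 16.07
ee_pos: [630.6, 166.2, 196.0]
ee_rot: [24.8, 90.0, -159.5]
force: [-0.5, 1.9, -0.7]
gripper_width: 17.8
t 16.0667 tcp [630.58 166.19 195.99] jaw -94.29872010905241 F [-0.49  1.86 -0.72] w 17.760691278890764
 R [319.35 262.23] 7971 [630.5  145.88  86.82] [674.72 179.77 218.44]
   top 218.43947136684923 1822 [639.26 164.46] [17.75 14.49] 85.84812927246094
   xbar [665.79 162.4 ] [33.84 16.  ] 85.51531219482422
t 16.1167 tcp [630.56 166.06 196.26] jaw -94.29597502285795 F [ 0.41  1.8  -1.93] w 17.51649578236307
 Y [256.75 231.67] 24 [ 619.88 -117.54  136.12] 141.76703715778916
 Y [278.93 241.04] 57 [608.34 -81.28 124.15] 146.40262433744238
 Y [390.07 296.05] 56 [636.52 141.33 158.77] 167.45629618608336
 Y [418.88 308.39] 67 [638.19 186.62 164.62] 172.40262849552298
 R [266.91 240.33] 864 [ 581.98 -105.61   63.11] [657.83 -70.19 194.19]
   top 194.18679961069716 130 [619.05 -96.49] [17.63 27.37] 85.3559799194336
   xbar [650.51 -87.34] [ 3.68 18.6 ] 7.2073822021484375
 R [398.79 314.18] 975 [606.72 135.16  -0.37] [677.07 179.23 220.61]
   top 220.60886781063982 108 [638.01 164.1 ] [20.03 14.57] 5.062248229980469
   xbar [641.15 165.11] [32.88 69.98] 85.37220001220703
```

View pics/w11.png

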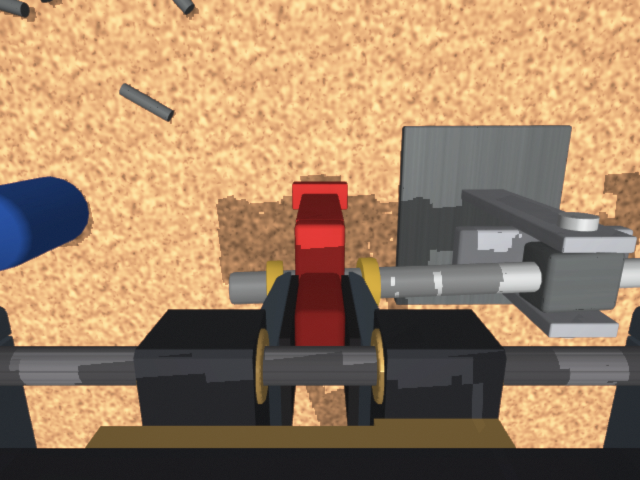

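View pics/s11.png

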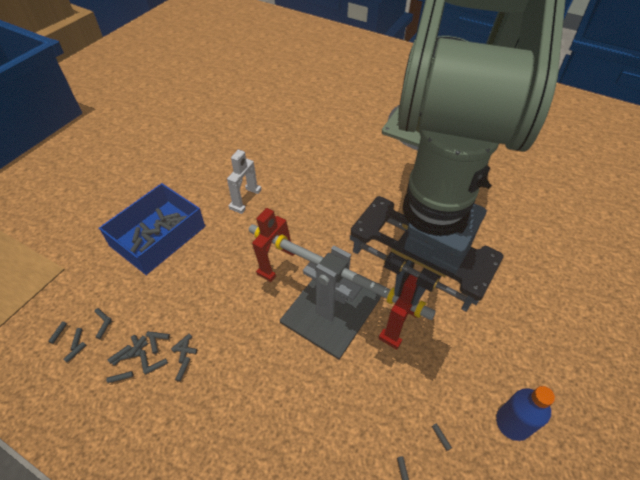

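```bash
python3 -m creep '[{"translation":[0,0,-0.3],"delta_rot":[0,0,0]},{"translation":[0,0,-0.3],"delta_rot":[0,0,0]},{"translation":[0,0,-0.3],"delta_rot":[0,0,0]},{"translation":[0,0,-0.3],"delta_rot":[0,0,0]},{"translation":[0,0,-0.1],"delta_rot":[0,0,0]}]'
python3 -m creep '[{"translation":[0,0,0],"delta_rot":[0,0,0]},{"translation":[0,0,0],"delta_rot":[0,0,0]},{"translation":[0,0,0],"delta_rot":[0,0,0]},{"translation":[0,0,0],"delta_rot":[0,0,0]},{"translation":[0,0,0],"delta_rot":[0,0,0]}]'
python3 w.py s12 scene; python3 w.py w12
```

```text
time_s: 16.58
ee_pos: [630.8, 166.2, 183.3]
ee_rot: [-124.1, 90.0, 51.6]
force: [-0.0, 2.6, -0.7]
gripper_width: 18.0
time_s: 17.0
ee_pos: [630.7, 166.0, 183.9]
ee_rot: [141.4, 90.0, -42.9]
force: [-0.2, 3.1, -0.1]
gripper_width: 17.9
t 17.0 tcp [630.74 165.99 183.88] jaw -94.30755606287423 F [-0.16  3.05 -0.05] w 17.947186667970666
 Y [256.06 226.97] 33 [ 619.12 -117.43  148.38] 154.31718788412672
 Y [278.79 237.21] 57 [619.07 -70.22 149.49] 156.1139494357015
 Y [389.59 300.02] 44 [637.58 141.91 150.21] 156.96728924355952
 Y [417.92 313.29] 63 [639.45 187.9  151.73] 158.35877717575917
 R [265.73 213.73] 177 [ 604.74 -101.1   180.5 ] [633.28 -82.93 205.19]
   top 205.1883346100593 140 [618.66 -91.66] [16.81 28.27] 84.83128356933594
 R [265.18 243.35] 542 [ 580.81 -110.77   74.63] [657.42 -76.55 194.68]
   top 194.68157528016258 3 [606.83 -82.68] [1.07 2.49] 86.67835235595703
   xbar [649.91 -91.54] [ 6.06 22.2 ] 14.268301963806152
 R [397.39 318.6 ] 931 [567.55 135.18  -0.72] [677.08 179.88 208.19]
   top 208.19255771982083 106 [637.58 164.38] [15.09 20.66] 88.619873046875
   xbar [670.15 162.87] [32.76 13.13] 78.47367095947266
t 17.05 tcp [630.73 166.01 183.88] jaw -94.30956731164088 F [ 0.67  2.26 -0.33] w 17.56478782926926
 R [319.34 262.21] 7982 [631.6  145.6   74.95] [675.02 179.59 206.63]
   top 206.63196588185332 1795 [639.4  164.38] [17.73 14.45] 86.6192626953125
   xbar [668.18 161.55] [32.5 13.2] 80.57682800292969
```

View pics/w12.png

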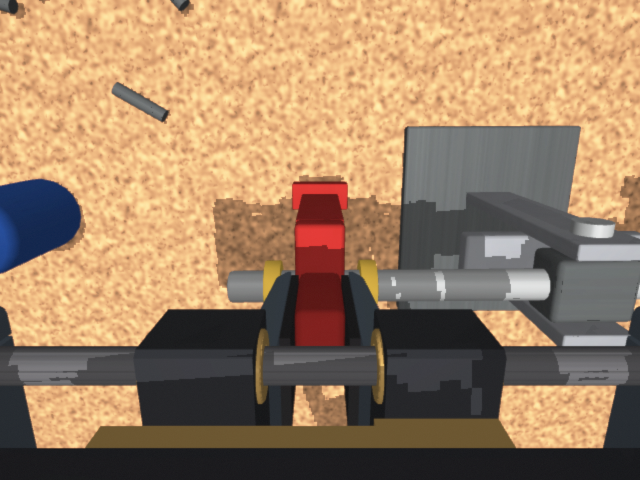

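The bar is level, with all four collars at about z 156, and the fork sits between its collars at (272,280) and (368,280). Releasing.

```bash
for i in 1 2; do python3 -m creep '[{"translation":[0,0,0],"delta_rot":[0,0,0]},{"translation":[0,0,0],"delta_rot":[0,0,0]},{"translation":[0,0,0],"delta_rot":[0,0,0]},{"translation":[0,0,0],"delta_rot":[0,0,0]},{"translation":[0,0,0],"delta_rot":[0,0,0]}]' 1; done
python3 w.py s13 scene; python3 w.py w13
```

```text
time_s: 17.52
ee_pos: [630.7, 165.7, 183.8]
ee_rot: [87.0, 90.0, -97.3]
force: [-0.4, -0.1, -0.3]
gripper_width: 48.1
time_s: 17.93
ee_pos: [630.7, 166.0, 183.7]
ee_rot: [59.1, 90.0, -125.2]
force: [-0.1, -0.1, -0.2]
gripper_width: 81.5
t 17.9333 tcp [630.68 166.04 183.75] jaw -94.31026233175453 F [-0.09 -0.07 -0.16] w 81.50522400138391
 Y [256.31 225.57] 35 [ 619.6  -116.64  153.47] 160.38160769393002
 Y [278.81 236.37] 57 [618.71 -70.88 151.68] 158.15558913406605
 Y [390.35 299.53] 60 [635.85 142.2  147.76] 155.25048036709345
 Y [417.83 314.17] 64 [638.26 188.03 147.64] 155.11496125087137
 R [265.4  235.13] 712 [ 582.08 -110.41   78.53] [656.98 -77.53 208.04]
   top 208.04067914304804 140 [619.84 -90.91] [17.43 27.85] 87.69230651855469
   xbar [650.23 -95.05] [ 8.26 29.35] 11.423280715942383
 R [399.33 316.49] 1035 [568.18 135.79  -1.63] [676.63 178.95 204.52]
   top 204.52158166312265 153 [637.75 166.67] [16.59 22.1 ] 83.18887329101562
   xbar [666.84 166.09] [26.17  8.32] 81.50737762451172
t 17.9833 tcp [630.7  166.01 183.78] jaw -94.3081320258146 F [-0.18 -0.89 -0.22] w 85.44078224770367
 R [318.78 262.31] 7942 [589.64 145.02  72.62] [674.68 178.62 203.53]
   top 203.5267354752977 1958 [638.72 165.27] [17.41 16.19] 86.20748138427734
   xbar [667.18 161.6 ] [21.74  1.24] 84.28837585449219
```

View pics/w13.png

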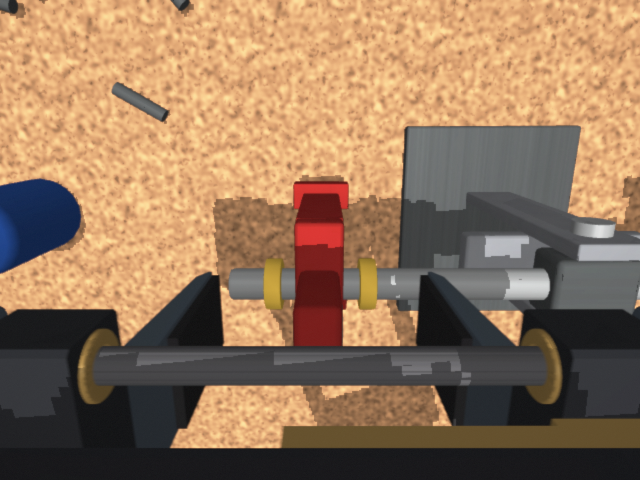

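View pics/s13.png

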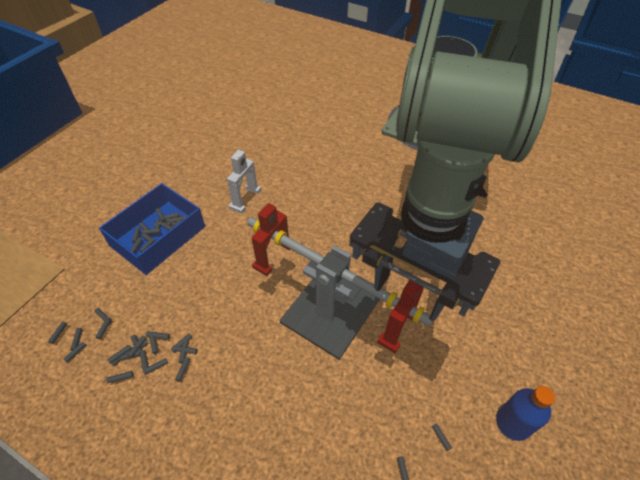

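```bash
python3 -m creep '[{"translation":[0,0,1.5],"delta_rot":[0,0,0]},{"translation":[0,0,3],"delta_rot":[0,0,0]},{"translation":[0,0,3],"delta_rot":[0,0,0]},{"translation":[0,0,3],"delta_rot":[0,0,0]},{"translation":[0,0,3],"delta_rot":[0,0,0]}]' 1
python3 -m creep '[{"translation":[-3,0,0],"delta_rot":[0,0,0]},{"translation":[-3,0,0],"delta_rot":[0,0,0]},{"translation":[-3,0,0],"delta_rot":[0,0,0]},{"translation":[-3,0,0],"delta_rot":[0,0,0]},{"translation":[-3,0,0],"delta_rot":[0,0,0]}]' 1
python3 -m creep '[{"translation":[0,0,0],"delta_rot":[0,0,0]},{"translation":[0,0,0],"delta_rot":[0,0,0]},{"translation":[0,0,0],"delta_rot":[0,0,0]},{"translation":[0,0,0],"delta_rot":[0,0,0]},{"translation":[0,0,0],"delta_rot":[0,0,0]}]' 1
python3 w.py s14 scene; python3 w.py t14 top
```

```text
time_s: 18.45
ee_pos: [630.5, 166.0, 320.3]
ee_rot: [89.0, 90.0, -95.3]
force: [-0.4, 0.6, -0.4]
gripper_width: 91.1
time_s: 18.87
ee_pos: [479.2, 165.9, 318.7]
ee_rot: [-171.5, 90.0, 4.1]
force: [-0.3, -0.1, 0.2]
gripper_width: 91.3
time_s: 19.28
ee_pos: [481.7, 166.1, 318.4]
ee_rot: [55.8, 90.0, -128.5]
force: [0.1, -0.4, 0.2]
gripper_width: 91.4
t 19.2833 tcp [481.73 166.08 318.42] jaw -94.3334725409928 F [ 0.05 -0.42  0.22] w 91.40882278411114
 Y [256.24 225.41] 34 [ 619.62 -116.44  153.31] 159.7248256430931
 Y [278.74 236.24] 54 [619.57 -70.35 152.02] 158.57131521953602
 Y [390.87 298.71] 68 [588.99 132.51  78.33] 156.33570560422092
 Y [418.04 313.86] 70 [636.96 188.36 147.72] 154.59505025277022
 R [265.17 234.84] 696 [ 581.71 -111.37   77.33] [657.17 -78.1  208.52]
   top 208.51602823616975 134 [618.61 -90.33] [16.11 29.19] 84.52106475830078
   xbar [650.28 -93.72] [12.23 30.99] 5.461967945098877
 R [400.72 313.72] 991 [600.75 136.49  -2.02] [676.22 178.97 205.07]
   top 205.06881568851173 196 [633.77 167.31] [17.3  28.49] 84.44996643066406
   xbar [668.55 163.07] [ 2.96 21.55]
[... 473 characters left out ...]
137 [630.79 165.76] [15.62 28.18] 85.11824035644531
 R [375.89 182.32] 194 [ 601.56 -102.99  158.5 ] [649.09 -83.47 208.11]
   top 208.10626720596574 125 [615.57 -91.07] [15.08 27.85] 88.30316162109375
 R [229.11 193.97] 144 [594.98 156.43 154.65] [622.11 178.45 163.09]
   top 163.0915702654751 108 [607.34 167.06] [21.18 24.59] 89.27765655517578
 R [373.49 205.15] 127 [ 578.91 -101.17  160.51] [600.26 -80.11 166.55]
   top 166.55052473336903 110 [589.5  -90.77] [20.94 21.44] 1.9351319074630737
 R [369.31 222.78] 67 [ 570.62 -105.62   79.6 ] [585.41 -74.85  90.6 ]
   top 90.60337548214436 8 [572.9  -91.81] [ 4.55 26.37] 4.229930877685547
   xbar [575.36 -90.59] [29.3  11.12] 83.33815002441406
```

View pics/t14.png

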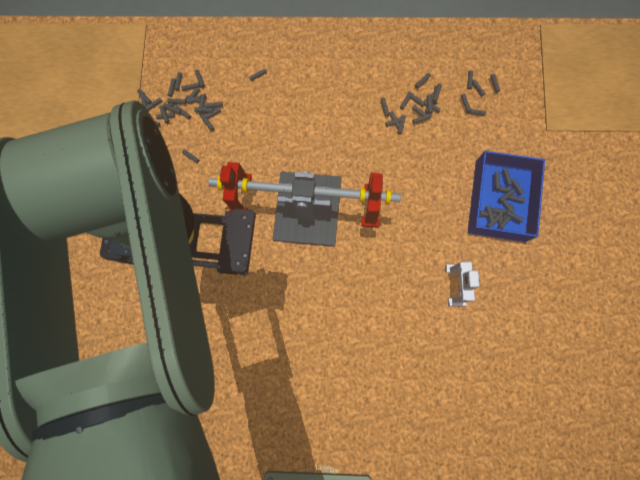

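View pics/s14.png

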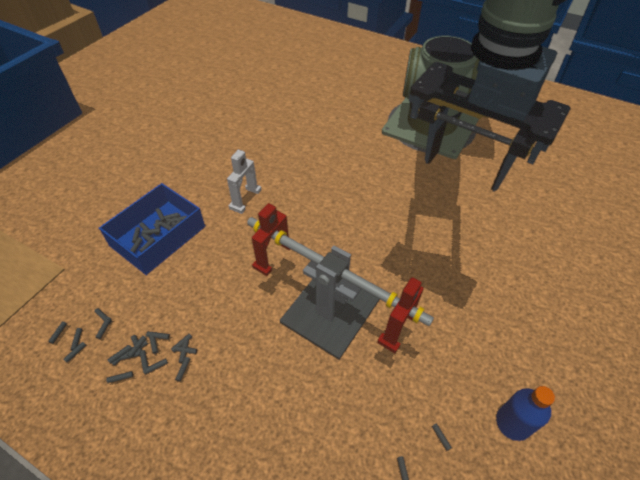

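Both forks hang between their collars: left at (405,313) and right at (267,238) in the scene view. The bar looks nearly level, with the left end a few mm low. I'll wait and check that it has stopped moving.

```bash
for i in 1 2 3; do python3 -m creep '[{"translation":[0,0,0],"delta_rot":[0,0,0]},{"translation":[0,0,0],"delta_rot":[0,0,0]},{"translation":[0,0,0],"delta_rot":[0,0,0]},{"translation":[0,0,0],"delta_rot":[0,0,0]},{"translation":[0,0,0],"delta_rot":[0,0,0]}]' | head -1; done
python3 w.py s15 scene; python3 - <<'E'
from h import *
a=np.load("pics/s0.npz") if 0 else np.load("pics/scene0.npz")
for f in("scene0","s14","s15"):
    z=np.load(f"pics/{f}.npz");X,ok=cloud(z["p"],z["d"],z);_,y=masks(z["p"])
    c=[]
    for m,s,cc in blobs(y&ok,15):
        q=X[m];q=q[q[:,2]>100];c.append((np.median(q[:,1]),np.median(q[:,2])))
    c=np.array(c);p=np.polyfit(c[:,0],c[:,1],1);print(f,c.round(1).tolist(),"tilt deg",np.degrees(np.arctan(p[0])))
E
```

```text
time_s: 19.8
time_s: 20.22
time_s: 20.63
t 20.6333 tcp [480.71 166.05 318.76] jaw -94.31070181508514 F [-0.67  0.88  0.32] w 91.83423753466677
 Y [256.31 225.34] 35 [ 619.   -116.59  153.23] 159.4872711360596
 Y [278.75 236.29] 55 [618.63 -70.32 151.53] 159.1042963817014
 Y [390.86 298.81] 69 [589.61 132.78  79.44] 155.55944160998482
 Y [417.87 313.99] 68 [637.36 187.88 146.86] 154.5766629802344
 R [266.37 212.1 ] 158 [604.81 -99.95 187.  ] [633.61 -82.01 208.6 ]
   top 208.59795024391985 130 [619.24 -90.73] [16.69 28.33] 87.33927917480469
 R [264.93 242.  ] 537 [ 581.5  -111.18   78.84] [657.24 -77.61 199.15]
   top 199.14619303243236 3 [608.17 -80.91] [0.59 0.2 ] 20.93828582763672
   xbar [652.13 -93.56] [12.33 32.37] 10.36299991607666
 R [400.81 313.35] 1000 [598.31 136.7   -0.84] [676.44 179.03 205.67]
   top 205.66911272379207 192 [633.89 167.24] [16.82 28.56] 85.92900085449219
   xbar [668.63 164.49] [24.47  3.65] 82.45306396484375
scene0 [[-116.9, 153.6], [-70.3, 153.4], [142.1, 153.0], [187.8, 153.2]] tilt deg -0.09055364708002026
s14 [[-116.4, 154.9], [-71.0, 154.8], [142.3, 152.2], [188.0, 151.5]] tilt deg -0.6651519572578425
s15 [[-116.7, 155.0], [-70.5, 155.2], [142.3, 151.8], [187.8, 151.0]] tilt deg -0.7971679091773328
```

The bar is steady, about 0.7 degrees off its empty level, and the robot is clear of everything. Handing in.

```bash
python3 -c "
from workcell import env,readout
print(env.job_done())"
```

```text
the job is handed in; nothing more can be done
None
```

I hung one red fork on the right (-y) end of the bar and let that end sink. I then set the second red fork on the raised left (+y) end, guided it down until the bar was level, and released it. The aluminium fork was not touched.

I handed the job in at about 20.7 s of the 66 s limit. Wrist force stayed at about 6 N in the readings.

- **Forks:** the last pictures show both forks astride the bar between their yellow collars. The gripper was open and well clear of everything.
- **Level:** the bar is not perfectly level. It settled about 0.7–0.8° off (left end 3–5 mm low), compared with −0.1° when it was empty. The likely cause is that the right fork sits about 3 mm inboard of its seat's middle. Two pictures 1.4 s apart showed the bar holding nearly still (0.67° and 0.80°), so I did not disturb it to correct this.
- **Camera disagreement:** the scene and top cameras disagreed by about 5 mm in x, so I used the wrist camera for the grasps and the seats.

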